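# Set the display stand's leg to its mark and lock it

### The arm

A 6-joint arm with a two-finger parallel gripper is mounted at the origin on the work surface. World frame = base frame: x ahead of the robot, y to its left, z up, the work surface at z = 0. Lengths are in mm, angles in rad, forces in N, time in s.
With the tool pointing down it reaches from about 350 to 800 mm from the base axis. Payload 7.3 kg.
Tool frame: the origin (TCP) lies at the very end of the fingers, on their centre line; the grasp point (between the pads) lies 19 mm behind it; z points along the fingers, y is the line along which they close (so a half turn about z gives the same grasp; the last joint's range is limited). The gripper opens to 85 mm and grips with 20 to 120 N. Pads are 22 mm wide; open, the fingers measure 114 mm over their backs; the gripper's body (76 mm by 85 mm) begins 54 mm behind the grasp point. The pads swing forward as they close: fully open they stand 13 mm farther back than shut.
Start: joints at [1.137, 0.342, 1.524, -0, 1.275, -0.146], TCP at [149.002, 503.431, 231.322] pointing down, gripper open.
Joint ranges: [-2.53, 2.53], [-0.77, 2.02], [0.04, 2.7], [-1, 4.14], [0.28, 2.66], [-3.11, 3.11]. Speed limits (rad/s): [2.57, 2.57, 3.14, 3.14, 3.14, 3.14].

### API

Orientations are given as a rotation vector (axis times angle).
In Python, from cell import env, cams, job gives the robot as it stands.
- The arm moves only by the tool jog_arm, never from a script. Its argument "series" is a list that holds one entry, the list of rows, each a list of 6 numbers: the shift along the world's x, y, z in parts of the range, where 1.0 means 0.75 m, then the turn, a rotation vector about the world's x, y, z in a scale on which 1.0 is pi/2 rad. A call has 1 to 20 rows; each row is the pose to reach, as a shift and turn from the pose commanded when the call began; what a row does not reach only later rows make up. A row lasts 1/8 s, in which the tool goes at most 62.5 mm and 10.7 degrees, less where a joint would pass 70% of its speed; a pose out of reach is approached as far as the arm can. A call with a gripper value outside its range is refused whole. "fingers" is the closure, from 0 (fully open) to 1 (shut), set as the call begins (left out, the last holds). The fingers move at their own pace and stop on an object; "newtons" is the grip in N (left out, the last holds). Time passes only in rows, so rows that repeat a pose let the fingers close. It gives the time, the measured TCP pose, the force, the opening and the grip force at its end, in the units of the state.
- env.observe(): the state, without advancing time (a new reading comes with each control period).
- cams.grab_frame(name): name is "scene" or "top"; returns a dict with "color" (480x640x3 uint8, blue, green, red), "camera_matrix" (3x3 intrinsics, pixels), "pose" (4x4, takes a point from camera to world coordinates). Camera axes: x right, y down, z forward; pixel columns grow to the right and rows downward; lengths in mm; the calibration is good to about 2 mm. A picture is of the moment at which its call begins. There is no depth.
- job.job_done(): hands the job in; it is judged then, once.
The state is a dict: "t": time; "q": joint angles; "joint_velocities": joint speeds; "joint_efforts": joint torques, N m; "eef_pos": TCP position; "tool_rot": TCP orientation; "ft_force": force on the tool from outside, world axes, zero at the start; "torque": the same for the moment, N m; "width": finger opening in mm; "grip_force": force on a finger pad.
Only numpy, scipy, OpenCV 4.12 (cv2) and the standard library are available. Lean on these libraries where they do the work, as an engineer would, in place of code of your own. Each camera call takes 0.05 s, during which the arm holds its last target. There are 200 camera calls.

### The job

Draw the tripod's sliding leg slowly (under about 10 cm/s) out of its tube by its crossbar until the needle stands between the two prongs of the brass mark. Holding it there against its spring, slide the cam lever fully closed against the leg by squeezing it toward the fixed cheek on the other side. Finish while still holding: keep the leg at the mark and the cam lever squeezed shut, let nothing go, and leave the other things on the counter where they are.

Things in the scene. Friction and masses are not known exactly. Their poses are not given: they have to be found in the camera images.
- stand: Small folding steel tripod lying in a fixed dark wood cradle board (x -80 to 142, y -270 to 170 mm, 12 thick). Origin at counter level under the leg's axis (x = 0, 42 mm up); the leg slides out to +y. The tube's 36 mm square mouth collar (60 high) ends at y = -90, two folded legs (x = +-40, 48 high) at -102, hub (68 high) at -245. Scale ledge along +x: x 100 to 140, top 16 mm high.
- leg: The sliding steel leg, axes as the stand's; origin at counter level, x = 0 on the leg's axis, y = 0 at the crossbar's back face. Crossbar: x +-60, y 0 to 14, 28 to 56 mm high. Fixed cheek on the leg's -x side: outer face x = -16, y -26 to -2, 28 to 62 high. Leg: 16 mm square bar. Let fingers down behind the bar, one each side of cheek and lever, and hook its back face to pull.
- grip_point (a point): On the leg's axis, 12 mm behind the crossbar's back face, 44 mm above the counter; moves with the leg. Midway between the cheek and the closed cam lever: fingers centred here and closing across the leg (along the stand's x) squeeze both.
- needle_tip (a point): Tip (2 mm wide) of the needle that sticks out of the crossbar's +x end, 114 mm from the leg's axis, 34 mm above the counter, 7 mm beyond the crossbar's back face. The leg starts fully in (tip at y = 7 mm in the stand's frame) and slides out up to 160 mm; a spring draws it back in (2.3 N at the start, 4.4 N at 140 mm out, damped) if let go.
- mark: Fixed brass length mark on the scale ledge, axes as the stand's. Origin: centre of the gap, underside, 16 mm above the counter, 116 mm from the leg's axis. Block 22 x 28 mm, 12 high, with two 8 mm prongs to -x that leave a 12 mm gap. Needle centred in the gap: its tip's y in this frame is 0. The needle passes above the prongs (top 28 mm above the counter).
- cam: Cam lever's upright steel tab on the leg's +x side: 8 mm thick in x, y -26 to -2 from the crossbar's back face, 28 to 62 mm high. Outer face 32 mm from the leg's axis when open, 16 closed; cheek and lever together span 48 mm open, 32 closed. Origin, when open: same point as the leg's.
- cam_face (a point): Centre of the cam tab's outer (+x) face, 44 mm above the counter; 32 mm from the leg's axis when open, 16 mm when closed. It slides 16 mm along the stand's -x toward the leg, needs about 4 N, stays where it is left, and travels with the leg.
- mortar: Brass mortar, bowl 110 mm across, 75 mm high; a bystander. Origin at the centre of its underside, as with the other bystanders.
- pestle: White ceramic pestle standing on its head, 36 mm across, 130 mm high; a bystander.
- pill_bottle: Amber pill bottle, 48 mm across, 85 mm high; a bystander.
- salve_jar: Dark blue glass salve jar, 56 mm across, 45 mm high; a bystander near the tripod.
- weight: Brass balance weight with a knob, 36 mm across, 46 mm high; a bystander near the tripod.
- tin: Round tin, 70 mm across, 50 mm high; a bystander.

How it is judged:
By the outcome, as a careful person would: the job done as asked, in the order asked, and still so for the second after the job is handed in, while the arm keeps its last pose, push and grip.
It also fails if it takes over 34 s, if anything falls off the work surface, if the arm or the gripper's body presses on something with over 40 N, if the wrist force passes 120 N, or if a joint passes its speed limit or range.

## Working session

There is one attempt and no reset: what is moved stays moved. The work goes in short steps, Python scripts to look and compute and a tool call to move; the robot and the scene stay as the last step left them, time stands still between calls to the robot, and variables do not carry over. Pictures are saved under pics/ and viewed, at most 10 in all, crops included, and the job is handed in when it is done.

Besides the shell and the picture viewer there is one more tool, called after "Call:" as name(argument=value, ...), one argument or row to a line, values as JSON. jog_arm: Moves the arm, as the interface text tells. Its arguments: {"type":"object","properties":{"series":{"type":"array"},"fingers":{"type":"number"},"newtons":{"type":"number"}},"required":["series"]}

```bash
mkdir -p pics; python3 - <<'E'
from cell import env,cams
import cv2,pickle
s=env.observe(); print({k:s[k] for k in('t','eef_pos','tool_rot','width','ft_force')})
for n in('scene','top'):
    f=cams.grab_frame(n); cv2.imwrite(f'pics/{n}0.png',f['color']); pickle.dump(f,open(f'{n}0.pkl','wb')); print(n,f['pose'].round(3).tolist(),f['camera_matrix'].tolist())
E
```

```text
{'t': 0.0, 'eef_pos': array([148.82914021, 503.04810357, 230.62718118]), 'tool_rot': array([-4.50494426e-01, -3.10865206e+00,  2.29406352e-03]), 'width': 85.66788890217595, 'ft_force': array([0.7206219 , 0.145547  , 0.47087479])}
scene [[-0.701, 0.376, -0.606, 1213.865], [0.713, 0.37, -0.595, 770.305], [0.0, -0.85, -0.527, 613.873], [0.0, 0.0, 0.0, 1.0]] [[525.7547446650913, 0.0, 319.75137306831317], [0.0, 525.7547446650913, 238.0559913682671], [0.0, 0.0, 1.0]]
top [[-0.03, -0.992, 0.123, 454.055], [-0.999, 0.031, 0.011, 136.638], [-0.015, -0.122, -0.992, 1099.074], [0.0, 0.0, 0.0, 1.0]] [[568.3395249805014, 0.0, 317.4698155903528], [0.0, 568.3395249805014, 237.36520208661514], [0.0, 0.0, 1.0]]
```

View pics/scene0.png

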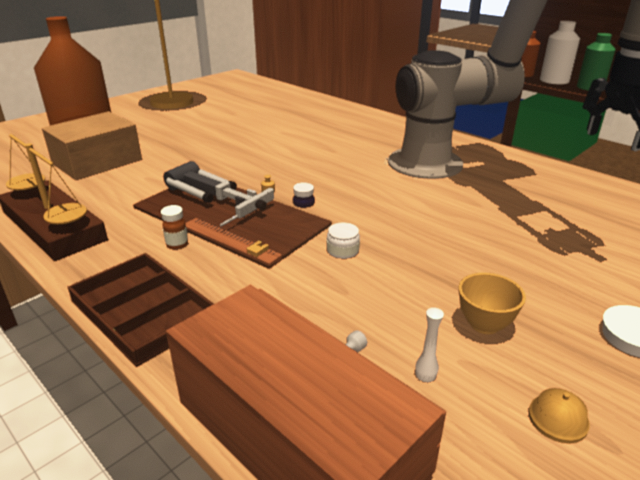

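View pics/top0.png

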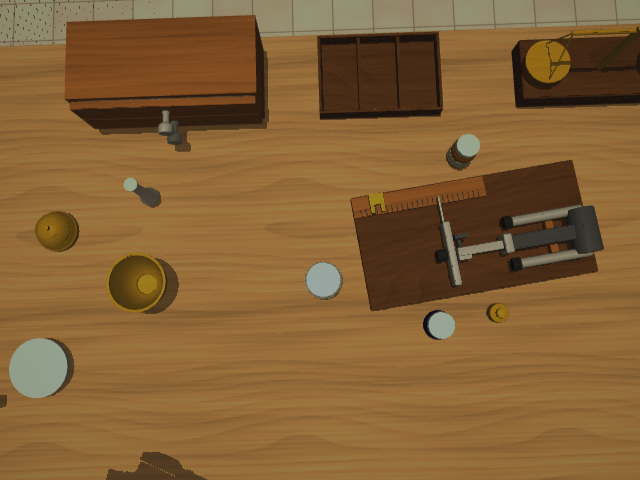

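The scene view shows the tripod board around (235,210) with the crossbar near (250,207) and the brass mark near (257,247). In the top view the crossbar runs from (445,225) to (457,283), the needle tip is near (438,198) and the mark is near (377,202). I'll enlarge both.

```bash
python3 - <<'E'
import cv2
a=cv2.imread('pics/top0.png'); b=cv2.imread('pics/scene0.png')
cv2.imwrite('pics/topc.png',cv2.resize(a[165:305,350:490],None,fx=4.2,fy=4.2,interpolation=cv2.INTER_CUBIC))
cv2.imwrite('pics/scenec.png',cv2.resize(b[160:270,150:335],None,fx=4.3,fy=4.3,interpolation=cv2.INTER_CUBIC))
E
```

```text
(no output)
```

View pics/topc.png

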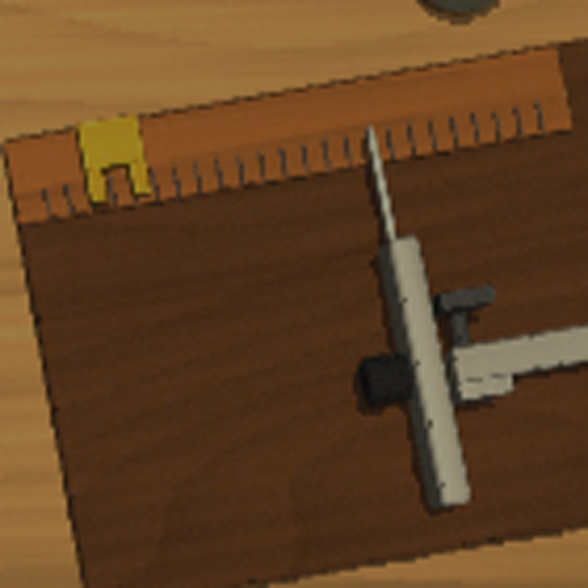

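View pics/scenec.png

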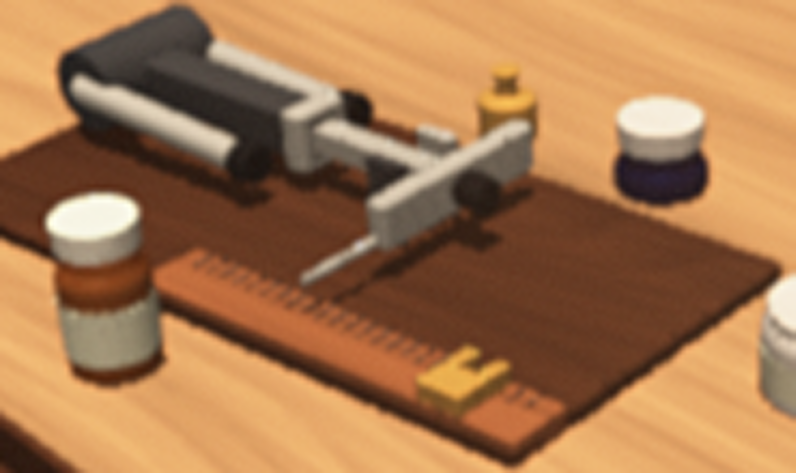

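The top crop shows the needle tip at (371,127), the crossbar's top back edge from (415,236) to (468,492), the prong tips at (107,200) and (134,195), and the cam tab's outer edge at (440,297) to (492,287). The scene crop shows the needle tip at (303,281), the crossbar's top back corners at (370,197) and (515,122), and the mark's prongs at (470,347) and (508,357). Next I'll triangulate these and fit the stand's pose.

```bash
cat > h.py <<'E'
import numpy as np,pickle,cv2
from scipy.optimize import least_squares
F={n:pickle.load(open(n+'0.pkl','rb')) for n in('top','scene')}
def proj(n,X):
    f=F[n];T=np.linalg.inv(f['pose']);X=np.atleast_2d(X)
    p=(f['camera_matrix']@(T[:3,:3]@X.T+T[:3,3:])).T
    return p[:,:2]/p[:,2:]
t=lambda u,v:np.array([350+(u+.5)/4.2-.5,165+(v+.5)/4.2-.5])
s=lambda u,v:np.array([150+(u+.5)/4.3-.5,160+(v+.5)/4.3-.5])
def tri(a,b):
    P=[F[n]['camera_matrix']@np.linalg.inv(F[n]['pose'])[:3] for n in('top','scene')]
    X=cv2.triangulatePoints(P[0],P[1],a.reshape(2,1),b.reshape(2,1)); return (X[:3]/X[3]).ravel()
def w(p,X):
    c,d=np.cos(p[2]),np.sin(p[2]);X=np.atleast_2d(X).astype(float)
    return np.c_[p[0]+c*X[:,0]-d*X[:,1],p[1]+d*X[:,0]+c*X[:,1],X[:,2]]
E
python3 - <<'E'
from h import *
for k,a,b in [('tip',t(371,127),s(303,281)),('bar+x',t(415,236),s(370,197)),('bar-x',t(468,492),s(515,122)),('barfront-x',t(440,503),s(530,135)),('mark far corner',t(138,116),s(418,377))]:
    X=tri(a,b);print(k,X.round(1),[(np.linalg.norm(proj(n,X)-q)).round(2) for n,q in(('top',a),('scene',b))])
O=[('top',(114,7,34),t(371,127)),('top',(60,0,56),t(415,236)),('top',(-60,0,56),t(468,492)),('top',(32,-26,62),t(492,287)),
('top',(140,170,16),t(3,141)),
('scene',(114,7,34),s(303,281)),('scene',(60,0,56),s(370,197)),('scene',(-60,0,56),s(515,122)),('scene',(60,14,56),s(388,212)),('scene',(-60,14,56),s(531,138)),('scene',(142,170,12),s(512,455)),('scene',(-80,170,12),s(778,270))]
r=lambda p:np.concatenate([proj(n,w(p,X))[0]-q for n,X,q in O])
R=least_squares(r,[450,-90,.15],loss='soft_l1');p=R.x
print(p);print(r(p).reshape(-1,2).round(2).tolist()); np.save('p.npy',p)
# mark: gap y from top view, height 28
for q in [(107,200),(134,195),(105,168),(129,163),(78,127),(138,116)]:
    f=F['top'];d=f['pose'][:3,:3]@np.linalg.inv(f['camera_matrix'])@np.r_[t(*q),1];o=f['pose'][:3,3]
    X=o+d*(28-o[2])/d[2];dx=X[:2]-p[:2];c,e=np.cos(p[2]),np.sin(p[2]);print(q,X.round(1),[round(c*dx[0]+e*dx[1],1),round(-e*dx[0]+c*dx[1],1)])
print(w(p,[[0,-12,44],[40,-26,62]]))
E
```

```text
tip [659.1 -82.4  31.8] [np.float64(0.74), np.float64(0.75)]
bar+x [605.  -94.1  55.2] [np.float64(0.84), np.float64(0.81)]
bar-x [ 491.8 -110.8   52.8] [np.float64(1.05), np.float64(0.94)]
barfront-x [ 488.4 -100.5   46.9] [np.float64(0.44), np.float64(0.39)]
mark far corner [669.   22.   25.4] [np.float64(0.71), np.float64(0.77)]
[ 547.67058749 -102.97530511   -6.14538732]
[[-1.34, 0.09], [-0.16, -0.54], [0.06, 2.63], [-0.86, -0.67], [-1.03, -0.37], [-0.48, -0.6], [-1.74, -0.27], [0.0, -1.88], [-1.39, -1.97], [0.72, -4.04], [-0.89, -1.58], [1.28, -2.6]]
(107, 200) [631.2  37.1  28. ] [np.float64(101.9), np.float64(127.3)]
(134, 195) [633.1  24.8  28. ] [np.float64(102.1), np.float64(114.8)]
(105, 168) [645.9  37.4  28. ] [np.float64(116.6), np.float64(125.6)]
(129, 163) [647.9  26.4  28. ] [np.float64(117.0), np.float64(114.4)]
(78, 127) [665.3  48.9  28. ] [np.float64(137.3), np.float64(134.3)]
(138, 116) [669.5  21.4  28. ] [np.float64(137.7), np.float64(106.5)]
[[ 549.31893524 -114.86155556   44.        ]
 [ 590.86284244 -123.23435526   62.        ]]
```

```bash
python3 - <<'E'
from h import *
from cell import env
from scipy.spatial.transform import Rotation as Ro
p=np.load('p.npy');s=env.observe();M=Ro.from_rotvec(s['tool_rot']).as_matrix()
print(s['eef_pos'],M.round(3).tolist())
yaw=np.degrees(p[2])%360; ty=np.degrees(np.arctan2(M[1,1],M[0,1]))
print('stand yaw',yaw,'tool y dir',ty,'turn',(yaw-ty+90)%180-90)
for n,l in [('pre',(4,-16,0)),('grip',(0,-12,0)),('end',(0,-12+113.5,0))]: print(n,w(p,[l])[0][:2], (w(p,[l])[0][:2]-[149.0,503.43]).round(1))
print('dir y',w(p,[[0,1,0]])[0]-w(p,[[0,0,0]])[0])
E
```

```text
[148.84125454 503.06953203 230.67881967] [[-0.959, 0.284, -0.001], [0.284, 0.959, -0.001], [0.0, -0.001, -1.0]]
stand yaw 7.895243234995121 tool y dir 73.50897483560021 turn -65.61373160060509
pre [ 553.83046797 -118.27418979] [ 404.8 -621.7]
grip [ 549.31893524 -114.86155556] [ 400.3 -618.3]
end [533.7283128   -2.43743674] [ 384.7 -505.9]
dir y [-0.13736231  0.99052087  0.        ]
```

The rows are not in the units I measure in: shifts go in shares of 0.75 m and turns go in shares of pi/2 rad. I convert before sending: -0.6215 m is -0.8287, -0.606 m is -0.808, -65.6 degrees is -0.7289.

Call:
jog_arm(
  series=[
    [[0.0413, -0.012, 0, 0, 0, -0.0333], [0.1107, -0.0373, 0, 0, 0, -0.0778], [0.1773, -0.0693, 0, 0, 0, -0.1333], [0.24, -0.108, 0, 0, 0, -0.1778], [0.3, -0.1547, 0, 0, 0, -0.2333], [0.3533, -0.2067, 0, 0, 0, -0.2889], [0.4027, -0.2653, 0, 0, 0, -0.3333], [0.444, -0.3293, 0, 0, 0, -0.3889], [0.48, -0.396, 0, 0, 0, -0.4444], [0.5093, -0.468, 0, 0, 0, -0.4889], [0.5307, -0.5427, 0, 0, 0, -0.5444], [0.544, -0.6187, 0, 0, 0, -0.6], [0.5493, -0.6973, 0, 0, 0, -0.6444], [0.5467, -0.7627, -0.0267, 0, 0, -0.6889], [0.542, -0.808, -0.0667, 0, 0, -0.7222], [0.54, -0.8287, -0.1067, 0, 0, -0.7289], [0.54, -0.8287, -0.1333, 0, 0, -0.7289], [0.54, -0.8287, -0.1333, 0, 0, -0.7289], [0.54, -0.8287, -0.1333, 0, 0, -0.7289]],
  ],
  fingers=0,
  newtons=40,
)

```text
t: 2.48
eef_pos: [554.5, -118.0, 132.1]
tool_rot: [2.062, 2.369, 0.001]
ft_force: [-0.3, 0.3, 0.7]
width: 85.6
grip_force: 0.0
```

```bash
cat > look.py <<'E'
import sys,cv2,numpy as np
from cell import cams
n=sys.argv[1]
a=cams.grab_frame('top')['color'][165:305,350:490]; b=cams.grab_frame('scene')['color'][150:270,170:310]
cv2.imwrite(f'pics/{n}.png',np.hstack([cv2.resize(a,(400,400),interpolation=cv2.INTER_CUBIC),cv2.resize(b,(400,343),interpolation=cv2.INTER_CUBIC)[:343] if 0 else cv2.resize(b,(400,400),interpolation=cv2.INTER_CUBIC)]))
E
python3 look.py a1
```

```text
(no output)
```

View pics/a1.png

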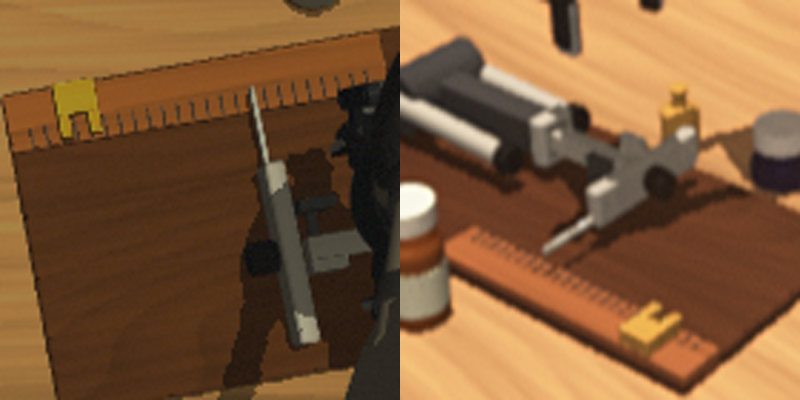

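The left panel shows the open gripper behind the crossbar. On the right, the +x fingertip is near (570,50) and the −x fingertip near (652,8). I'll check these against the model's projections.

```bash
python3 - <<'E'
from h import *
c,d=np.cos(.1378),np.sin(.1378)
for off in(-57,-43,43,57):
    q=proj('scene',[554+off*c,-118+off*d,144])[0]; print(off,((q-[170,150])*[400/140,400/120]+[400,0]).round(1))
E
```

```text
-57 [657.9   3.6]
-43 [646.2   9.9]
43 [569.8  51. ]
57 [556.6  58.1]
```

The projections match the picture, so I'll descend behind the bar.

Converted, -0.109 m is -0.1453, -0.103 m is -0.1373.

Call:
jog_arm(
  series=[
    [[0, 0, -0.04, 0, 0, 0], [0, 0, -0.0733, 0, 0, 0], [0, 0, -0.1, 0, 0, 0], [0, 0, -0.1227, 0, 0, 0], [0, 0, -0.1373, 0, 0, 0], [0, 0, -0.1453, 0, 0, 0], [0, 0, -0.1453, 0, 0, 0], [0, 0, -0.1453, 0, 0, 0]],
  ],
)

```text
t: 3.58
eef_pos: [554.4, -118.2, 22.9]
tool_rot: [2.062, 2.369, 0.001]
ft_force: [-0.7, 0.1, -0.1]
width: 85.2
grip_force: 0.0
```

Converted, 0.0193 m is 0.0257, 0.001 m is 0.0013.

Call:
jog_arm(
  series=[
    [[-0.0027, 0, 0, 0, 0, 0], [-0.0053, 0.0013, 0, 0, 0, 0], [-0.006, 0.0047, 0, 0, 0, 0], [-0.0068, 0.0099, 0, 0, 0, 0], [-0.0075, 0.0152, 0, 0, 0, 0], [-0.0083, 0.0204, 0, 0, 0, 0], [-0.0089, 0.0257, 0, 0, 0, 0], [-0.0089, 0.0257, 0, 0, 0, 0], [-0.0089, 0.0257, 0, 0, 0, 0]],
  ],
)

```text
t: 4.7
eef_pos: [547.4, -98.6, 22.3]
tool_rot: [2.063, 2.369, 0.001]
ft_force: [-1.2, -2.2, 0.6]
width: 85.3
grip_force: 1.0
```

Converted, 0.0842 m is 0.1123, 0.0812 m is 0.1083.

Call:
jog_arm(
  series=[
    [[-0.0007, 0.0053, 0, 0, 0, 0], [-0.0019, 0.0132, 0, 0, 0, 0], [-0.0029, 0.0211, 0, 0, 0, 0], [-0.004, 0.0291, 0, 0, 0, 0], [-0.0051, 0.0369, 0, 0, 0, 0], [-0.0063, 0.0449, 0, 0, 0, 0], [-0.0073, 0.0528, 0, 0, 0, 0], [-0.0084, 0.0608, 0, 0, 0, 0], [-0.0095, 0.0687, 0, 0, 0, 0], [-0.0107, 0.0765, 0, 0, 0, 0], [-0.0117, 0.0845, 0, 0, 0, 0], [-0.0128, 0.0924, 0, 0, 0, 0], [-0.0139, 0.1004, 0, 0, 0, 0], [-0.0151, 0.1083, 0, 0, 0, 0], [-0.0156, 0.1123, 0, 0, 0, 0], [-0.0156, 0.1123, 0, 0, 0, 0], [-0.0156, 0.1123, 0, 0, 0, 0]],
  ],
)

```text
t: 6.82
eef_pos: [535.3, -14.5, 22.3]
tool_rot: [-2.063, -2.369, 0.0]
ft_force: [-2.2, -3.4, 0.6]
width: 85.6
grip_force: 1.6
```

```bash
python3 - <<'E'
from cell import cams
import cv2,numpy as np
a=cams.grab_frame('top')['color'][170:290,340:460]; b=cams.grab_frame('scene')['color'][180:280,220:320]
cv2.imwrite('pics/b1.png',np.hstack([cv2.resize(x,(400,400),interpolation=cv2.INTER_CUBIC) for x in(a,b)]))
E
```

```text
(no output)
```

View pics/b1.png

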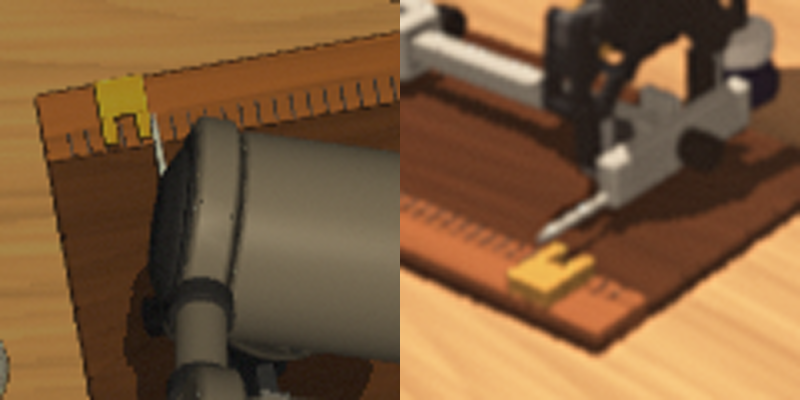

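In the left panel the needle tip is at about (155,114), just right of the prong gap centred on x≈125. On the right it is at about (541,241), short of the gap. Next I'll work out the remaining distance.

```bash
python3 - <<'E'
from h import *
p=np.load('p.npy')
def st(n,q,z):
    f=F[n];d=f['pose'][:3,:3]@np.linalg.inv(f['camera_matrix'])@np.r_[q,1];o=f['pose'][:3,3]
    X=o+d*(z-o[2])/d[2];dx=X[:2]-p[:2];c,e=np.cos(p[2]),np.sin(p[2]);return np.round([c*dx[0]+e*dx[1],-e*dx[0]+c*dx[1]],1)
T=lambda u,v:np.array([340+(u+.5)*.3-.5,170+(v+.5)*.3-.5]); S=lambda u,v:np.array([220+(u-400+.5)*.25-.5,180+(v+.5)*.25-.5])
print('tip top',st('top',T(155,114),34),'tip scene',st('scene',S(541,241),34),'start tip',st('top',t(371,127),34),st('scene',s(303,281),34))
for q in[(114,142),(138,137)]:print('prong inner top',st('top',T(*q),28))
for q in[(548,258),(560,263),(562,242),(592,258)]:print('scene',q,st('scene',S(*q),28))
E
```

```text
tip top [113.4 104.4] tip scene [115.3 112.3] start tip [113.8   4.5] [115.2   9.7]
prong inner top [102.3 129.6]
prong inner top [102.8 115.6]
scene (548, 258) [118.6 119.7]
scene (560, 263) [118.5 127.9]
scene (562, 242) [102.6 115. ]
scene (592, 258) [105. 138.]
```

Converted, 0.0139 m is 0.0185, 0.0099 m is 0.0132.

Call:
jog_arm(
  series=[
    [[-0.0009, 0.0067, 0, 0, 0, 0], [-0.0019, 0.0132, 0, 0, 0, 0], [-0.0025, 0.0185, 0, 0, 0, 0], [-0.0025, 0.0185, 0, 0, 0, 0], [-0.0025, 0.0185, 0, 0, 0, 0]],
  ],
)

```text
t: 7.55
eef_pos: [533.6, -0.7, 22.3]
tool_rot: [-2.063, -2.369, 0.0]
ft_force: [-3.1, -3.8, 0.7]
width: 85.3
grip_force: 1.7
```

```bash
python3 - <<'E'
from cell import cams
import cv2,numpy as np
a=cams.grab_frame('top')['color'][185:225,355:395]; b=cams.grab_frame('scene')['color'][225:265,240:280]
cv2.imwrite('pics/c1.png',np.hstack([cv2.resize(x,(400,400),interpolation=cv2.INTER_CUBIC) for x in(a,b)]))
E
```

```text
(no output)
```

View pics/c1.png

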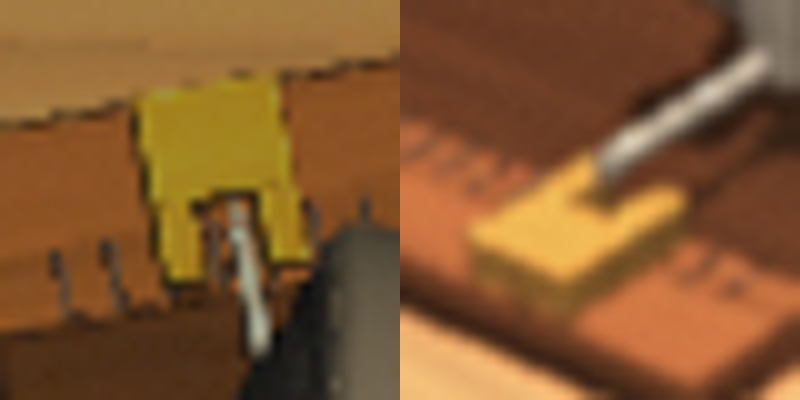

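The needle tip at (238,205) is inside the gap, which runs from about x=191 to 263. Allowing for parallax it is about 1.2 mm short of centre. I'll nudge it, then squeeze.

Converted, 0.0012 m is 0.0016, -0.0002 m is -0.0003.

Call:
jog_arm(
  series=[
    [[-0.0003, 0.0016, 0, 0, 0, 0], [-0.0003, 0.0016, 0, 0, 0, 0], [-0.0003, 0.0016, 0, 0, 0, 0]],
  ],
)

```text
t: 8.02
eef_pos: [533.4, 0.4, 22.3]
tool_rot: [2.063, 2.369, -0.0]
ft_force: [-3.1, -5.0, 0.5]
width: 85.3
grip_force: 2.1
```

Call:
jog_arm(
  series=[
    [[0, 0, 0, 0, 0, 0], [0, 0, 0, 0, 0, 0], [0, 0, 0, 0, 0, 0], [0, 0, 0, 0, 0, 0], [0, 0, 0, 0, 0, 0], [0, 0, 0, 0, 0, 0], [0, 0, 0, 0, 0, 0], [0, 0, 0, 0, 0, 0], [0, 0, 0, 0, 0, 0], [0, 0, 0, 0, 0, 0]],
  ],
  fingers=1,
  newtons=40,
)

```text
t: 9.28
eef_pos: [534.5, 0.3, 23.5]
tool_rot: [2.061, 2.367, 0.002]
ft_force: [-1.3, -4.3, 10.1]
width: 31.2
grip_force: 42.2
```

```bash
python3 - <<'E'
from cell import cams,env
import cv2,numpy as np
s=env.observe();print(s['width'],s['grip_force'],s['ft_force'],s['eef_pos'])
a=cams.grab_frame('top')['color'][185:225,355:395]; b=cams.grab_frame('scene')['color'][180:270,220:310]
cv2.imwrite('pics/d1.png',np.hstack([cv2.resize(x,(400,400),interpolation=cv2.INTER_CUBIC) for x in(a,b)]))
E
```

```text
31.222651743165123 42.1574117615819 [-1.34469363 -4.32332253 10.09370091] [5.34504740e+02 3.13105905e-01 2.34681321e+01]
```

View pics/d1.png

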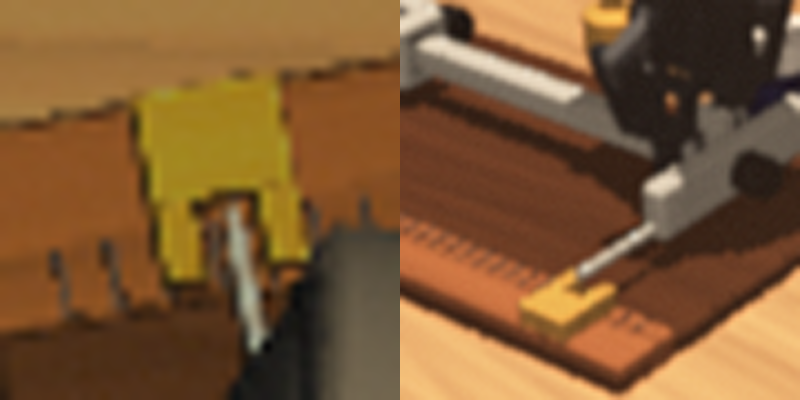

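The needle tip at (233,207) is centred in the gap within about 0.5 mm. The opening reads 31.2 mm with 42 N of grip, and the cheek and closed lever together span 32 mm, so the lever is shut. I'm handing in while still holding.

```bash
python3 -c "
from cell import job
print(job.job_done())"
```

```text
the job is handed in; nothing more can be done
None
```

The leg is drawn out to the brass mark with the needle centred between the prongs to within about 0.5 mm, the cam lever is squeezed fully shut with about 42 N, and I handed the job in at about 9.4 s with both still held.

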